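Bring the red spoke of the press's star wheel to the top

TASK

Open the bench roller press: push gently on the spokes of its star wheel, one spoke after another as needed, until the spoke with the red grip points straight up, then move clear and leave the wheel at rest. Only push the wheel, do not squeeze it between the fingers, and leave the thread cone, the wax block and the paint jar standing where they are.

Things in the scene. Friction and masses are not known exactly. Their poses are not given: they have to be found in the camera images.
- press: Green bench roller press, fixed, turned -0.2 to 0.6 rad (yaw). Origin: centre of its underside, z up. Base 200 x 200 mm; frame 110 mm wide (y), 212 mm high, within x = +-100 mm; two trays at 132 mm height reach to y = +-115 mm. Its axle lies along its own x axis, 170 mm above the bench, and carries the star wheel on the side away from the robot.
- hub (a point): Centre of the star wheel, 110 mm along the press's x axis, 170 mm up; axes as the press's. The wheel stands upright in this frame's y-z plane: hub 44 mm diameter, 120 mm steel ring (10 mm bar), five straight spokes 72 degrees apart that pass the ring and end in round-ended grips 20 mm thick, 68 to 130 mm from the centre. One grip is red, four are black, otherwise alike.
- star_wheel (a joint): Wheel angle (rad). 0 or 6.283 (a whole turn) = red spoke straight up; growing values turn it clockwise as seen from the robot (red spoke from the top towards the press's -y side). Turns either way, past a whole turn; balanced, stiff (0.35 Nm, 3 to 4 N at a grip), stays where left. The red spoke starts in the lower half, between 1.9 and 4.38.
- red_tip (a point): Centre of the round end of the red grip, 120 mm from the hub centre, 10 mm inside its outermost point. Its z axis points outward along the red spoke, its x axis along the axle.
- thread_cone: Yellow cone of thread standing loose on the bench, 64 mm foot diameter, 118 mm high, origin at the centre of its underside. Bystander.
- wax_block: Translucent green wax block lying loose on the bench, 50 x 90 x 40 mm high, origin at the centre of its underside. Bystander.
- edge_paint: Small blue jar with black lid standing loose on the bench, 48 mm diameter, 85 mm high, origin at the centre of its underside. Bystander.

How it is judged (in metres and radians):
At the end, for the whole second after the job is handed in: The red spoke points up within 0.1 rad (about 6 degrees), the wheel is at rest (under 0.05 rad/s), and cone, block and jar stand upright within 15 mm of where they began (angle between red_tip's own z axis and vertical below 0.1 rad and velocity of joint star_wheel between -0.05 and 0.05 rad/s and distance of each of thread_cone, wax_block, edge_paint from where it was at the start of the episode below 0.015 m and angle between each of thread_cone, wax_block, edge_paint's own z axis and vertical below 0.2 rad); the robot touches nothing.
It fails at once if the wheel is squeezed or shoved hard: the fingers press on it with more than 35 N (contact force between the fingers and press above 35 N).
It fails at once if a bystander is moved by more than 15 mm, lifted or knocked over (distance of any of thread_cone, wax_block, edge_paint from where it was at the start of the episode above 0.015 m or angle between any of thread_cone, wax_block, edge_paint's own z axis and vertical above 0.2 rad).
It also fails if it takes over 64 s, if anything falls off the work surface, if the arm or the gripper's body presses on something with over 40 N, if the wrist force passes 120 N, or if a joint passes its speed limit or range.

ROBOT

A 6-joint arm with a two-finger parallel gripper is mounted at the origin on the work surface. World frame = base frame: x ahead of the robot, y to its left, z up, the work surface at z = 0. Lengths are in mm, angles in rad, forces in N, time in s.
With the tool pointing down it reaches from about 400 to 825 mm from the base axis. Payload 7 kg.
Tool frame: the origin (TCP) lies at the very end of the fingers, on their centre line; the grasp point (between the pads) lies 19 mm behind it; z points along the fingers, y is the line along which they close (so a half turn about z gives the same grasp; the last joint's range is limited). The gripper opens to 88 mm and grips with 3 to 60 N. Pads are 19 mm wide; open, the fingers measure 130 mm over their backs; the gripper's body (78 mm by 193 mm) begins 47 mm behind the grasp point.
Start: joints at [1.583, 0.359, 0.012, 0, -1.224, -0.288], TCP at [183.823, 649.465, 226.561] pointing down, gripper open.
Joint ranges: [-3.07, 3.07], [-1.43, 2.12], [-1.02, 1.25], [-3.03, 1.67], [-3.05, -0], [-3.03, 3.03]. Speed limits (rad/s): [2.39, 2.39, 3.01, 3.14, 3.14, 3.14].

INTERFACE

Orientations are given as a unit quaternion [x, y, z, w].
In Python, from plant import bot gives the robot as it stands. Calls block until the motion is done:
- bot.move_ptp(position, orientation): joint-space move of the TCP to a pose.
- bot.line_to(position, velocity=150, ori=None): straight line of the TCP; ori=None keeps the orientation; velocity is the mean speed in mm/s.
- bot.move_joints(angles): joint-space move.
- bot.move_gripper(opening, force=None): finger opening in mm; force is the grip in N (None keeps the last); returns when the fingers have stopped.
- bot.pause(seconds).
- bot.solve_ik(position, orientation): joint angles nearest the present ones, or None.
- bot.read_state(): the state.
- bot.camera(name): name is "scene" or "side" or "wrist"; returns the picture (400x640x3 uint8, red, green, blue); there is no depth.
- bot.get_calibration(name): a dict with "fx", "fy", "cx", "cy" (pixels), "view" (4x4, takes a point from world to camera coordinates); the wrist camera has in their place "T_tool_cam" (4x4, takes a point from camera to tool coordinates, whose origin is the TCP and whose axes are the flange's). Camera axes: x right, y up, looking along -z (the intrinsics and any distortion apply to the point x, -y, -z); pixel columns grow to the right and rows downward; lengths in mm; the calibration is good to about 2 mm. A picture is of the moment at which its call begins: read the wrist's pose just before it. get_calibration takes no time and is no camera call.
A pose or a line that the arm cannot do raises bot.Unreachable and nothing moves.
- bot.close_job(): hands the job in; it is judged then, once.
The state is a dict: "t": time; "joint_pos": joint angles; "qvel": joint speeds; "tau": joint torques, N m; "tcp_pos": TCP position; "eef_rot": TCP orientation; "contact_force": force on the tool from outside, world axes, zero at the start; "moment": the same for the moment, N m; "width": finger opening in mm; "finger_force": force on a finger pad.
Only numpy, scipy, OpenCV 4.12 (cv2) and the standard library are available. Lean on these libraries where they do the work, as an engineer would, in place of code of your own. Each camera call takes 0.05 s, during which the arm holds its last target. There are 200 camera calls.

## Working session

There is one attempt and no reset: what is moved stays moved. The work goes in short steps, each a Python script; the robot and the scene stay as the last script left them, time stands still between calls to the robot, and variables do not carry over. Pictures are saved under pics/ and viewed, at most 10 in all, crops included, and the job is handed in when it is done.

```bash
ls; mkdir -p pics; python3 - <<'E'
from plant import bot
import cv2,numpy as np
np.set_printoptions(precision=3,suppress=True)
for n in ["scene","side"]:
    cv2.imwrite(f"pics/{n}0.png",bot.camera(n)[:,:,::-1]); print(n,bot.get_calibration(n))
print(bot.get_calibration("wrist")); print(bot.read_state())
E
```

```text
pics
scene {'fx': 437.3367069960581, 'fy': 437.3367069960581, 'cx': 322.4801224629351, 'cy': 196.45201065973046, 'view': array([[    0.858,     0.513,     0.018,  -491.904],
       [   -0.346,     0.554,     0.757,    42.38 ],
       [    0.378,    -0.656,     0.653, -1385.857],
       [    0.   ,     0.   ,     0.   ,     1.   ]])}
side {'fx': 503.6812040345764, 'fy': 503.6812040345764, 'cx': 320.6910334161046, 'cy': 204.58464895707925, 'view': array([[   -0.975,    -0.222,    -0.01 ,   572.965],
       [    0.139,    -0.645,     0.751,  -205.465],
       [   -0.173,     0.731,     0.66 , -1062.777],
       [    0.   ,     0.   ,     0.   ,     1.   ]])}
{'fx': 340.9123560303214, 'fy': 340.9123560303214, 'cx': 318.8423003796185, 'cy': 196.19164385553015, 'T_tool_cam': array([[  -0.001,    0.955,    0.296,   79.066],
       [   1.   ,    0.001,   -0.   ,    0.628],
       [  -0.   ,    0.296,   -0.955, -157.431],
       [   0.   ,    0.   ,    0.   ,    1.   ]])}
{'t': 0.1, 'joint_pos': array([ 1.583,  0.359,  0.011, -0.   , -1.224, -0.288]), 'qvel': array([-0.001, -0.001,  0.001,  0.001,  0.001,  0.001]), 'tau': array([ -0.001, -58.416,  29.375,   7.015,   0.01 ,  -0.   ]), 'tcp_pos': array([183.727, 649.065, 225.684]), 'eef_rot': array([ 0.991, -0.138, -0.   ,  0.001]), 'contact_force': array([-0.059, -0.337,  1.106]), 'moment': array([0.048, 0.002, 0.007]), 'finger_force': 0.0, 'width': 87.58943366780602}
```

View pics/scene0.png

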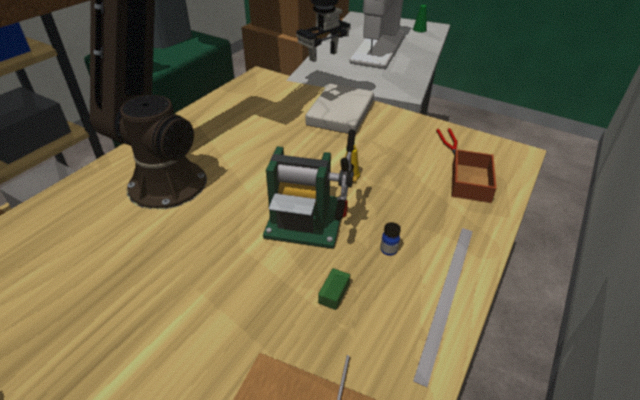

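View pics/side0.png

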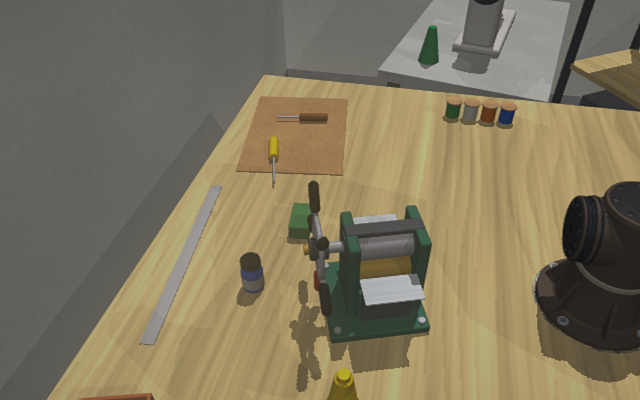

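The scene view shows the press near (305,195), its wheel near (348,180) and the red grip low at about (343,208). The jar is at (391,240), the block at (335,288) and the cone behind the wheel at (355,165). The side view shows red at (318,280), the jar at (252,272), the block at (302,220) and the cone at (343,385). I'll zoom in on both.

```bash
python3 - <<'E'
import cv2,numpy as np
a=cv2.imread("pics/scene0.png")[120:270,250:410]; b=cv2.imread("pics/side0.png")[170:350,230:440]
cv2.imwrite("pics/c1.png",cv2.resize(a,None,fx=4,fy=4,interpolation=cv2.INTER_CUBIC)[:600,:640])
cv2.imwrite("pics/c2.png",cv2.resize(b,None,fx=3.3333,fy=3.3333,interpolation=cv2.INTER_CUBIC))
E
```

```text
(no output)
```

View pics/c1.png

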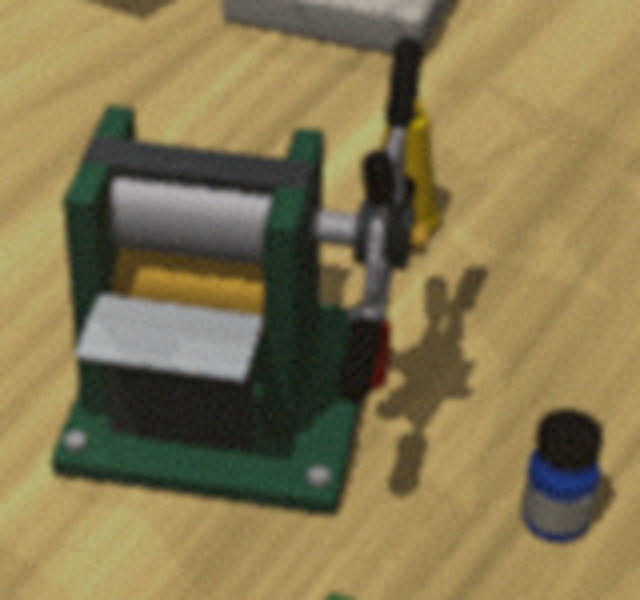

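View pics/c2.png

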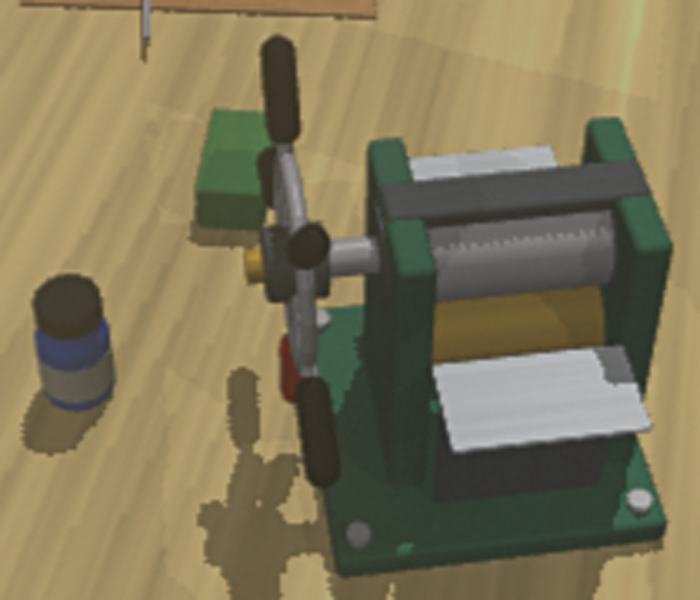

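```bash
cat > h.py <<'E'
import numpy as np
from plant import bot
np.set_printoptions(precision=3,suppress=True)
C={n:bot.get_calibration(n) for n in("scene","side")}
def proj(n,P):
    c=C[n]; p=(c["view"]@np.append(P,1))[:3]
    return np.array([c["cx"]+c["fx"]*p[0]/-p[2], c["cy"]-c["fy"]*p[1]/-p[2]])
def ray(n,uv,z):
    c=C[n]; V=np.linalg.inv(c["view"]); d=V[:3,:3]@[(uv[0]-c["cx"])/c["fx"],-(uv[1]-c["cy"])/c["fy"],-1]; o=V[:3,3]
    return o+d*(z-o[2])/d[2]
def P2W(q,p):
    c,s=np.cos(q[2]),np.sin(q[2]); return np.array([q[0]+c*p[0]-s*p[1],q[1]+s*p[0]+c*p[1],p[2]])
def spoke(q,th,r): return P2W(q,[110,-r*np.sin(th),170+r*np.cos(th)])
E
cat > fit.py <<'E'
from h import *
from scipy.optimize import least_squares
S=lambda x,y:(250+x/4,120+y/4); D=lambda x,y:(230+x*.3,170+y*.3)
obs=[("scene",S(55,472),[-100,-100,0]),("scene",S(337,511),[100,-100,0]),("side",D(342,575),[100,100,0]),("side",D(664,540),[-100,100,0])]
f=lambda q:np.concatenate([proj(n,P2W(q,p))-uv for n,uv,p in obs])
r=least_squares(f,[500,200,.2]); q=r.x; print(q,r.fun)
tip=[("scene",S(407,47)),("side",D(278,45))]
for th in np.arange(-.6,.61,.1): print(th,[proj(n,spoke(q,th,125))-uv for n,uv in tip])
print("jar",ray("scene",S(560,525),5)[:2],ray("side",D(80,395),5)[:2],"lidtop",ray("scene",S(569,425),85)[:2],ray("side",D(68,290),85)[:2])
print("block top",[ray("side",D(*p),40)[:2] for p in[(212,110),(199,190),(265,192)]],"scene",ray("scene",(338,276),40)[:2])
print("cone tip",ray("side",(344,373),118)[:2],ray("scene",S(420,110),118)[:2])
E
python3 fit.py
```

```text
[459.022  91.004   0.371] [-1.498  1.189 -0.426  1.256 -1.253  2.352  0.415 -0.41 ]
-0.6 [array([-0.799, -1.887]), array([ 9.693, 52.954])]
-0.5 [array([-1.135, -1.877]), array([ 8.7  , 45.672])]
-0.4 [array([-1.532, -1.372]), array([ 7.67 , 38.688])]
-0.30000000000000004 [array([-1.987, -0.362]), array([ 6.617, 32.094])]
-0.20000000000000007 [array([-2.498,  1.159]), array([ 5.555, 25.974])]
-0.10000000000000009 [array([-3.059,  3.187]), array([ 4.5  , 20.398])]
-1.1102230246251565e-16 [array([-3.667,  5.713]), array([ 3.465, 15.425])]
0.09999999999999987 [array([-4.314,  8.721]), array([ 2.463, 11.099])]
0.19999999999999984 [array([-4.993, 12.185]), array([1.505, 7.453])]
0.2999999999999998 [array([-5.697, 16.07 ]), array([0.602, 4.509])]
0.3999999999999998 [array([-6.417, 20.335]), array([-0.239,  2.274])]
0.49999999999999967 [array([-7.143, 24.929]), array([-1.01 ,  0.748])]
0.5999999999999998 [array([-7.866, 29.797]), array([-1.706, -0.08 ])]
jar [723.195 102.547] [708.221 122.137] lidtop [714.11  113.971] [713.898 104.323]
block top [array([ 685.868, -130.269]), array([672.379, -45.259]), array([626.306, -53.15 ])] scene [657.865 -69.809]
cone tip [469.658 342.855] [485.543 337.811]
```

```bash
python3 - <<'E'
from h import *
import cv2
from scipy.optimize import least_squares
q=[459,91,.371]
for a in(-.65,-.55,-.45):
  for k in range(5):
    th=a+k*2*np.pi/5
    g=lambda r:((proj("scene",spoke(q,th,r))-[250,120])*4,(proj("side",spoke(q,th,r))-[230,170])/.3)
    print(round(th,2),*g(68),*g(125))
E
```

```text
-0.65 [393.966 127.437] [302.638 248.491] [404.347  40.147] [311.951 233.926]
0.61 [378.388 198.121] [281.746 145.349] [375.313 167.501] [272.206  44.634]
1.86 [367.053 317.448] [278.033 208.779] [354.052 394.499] [266.854 167.665]
3.12 [376.221 310.512] [294.188 341.108] [371.949 372.985] [295.14  400.751]
4.38 [391.783 199.709] [310.23  376.125] [399.487 176.011] [325.7   476.827]
-0.55 [393.247 127.452] [301.007 235.875] [403.129  39.219] [308.724 209.278]
0.71 [376.928 208.659] [280.573 144.446] [372.477 187.86 ] [270.171  44.288]
1.96 [367.065 322.681] [278.755 218.952] [354.203 403.576] [268.163 185.607]
3.22 [377.521 303.905] [295.827 349.527] [374.292 360.777] [298.062 416.267]
4.48 [392.649 190.53 ] [310.674 371.051] [401.047 159.713] [326.73 468.36]
-0.45 [392.403 128.516] [299.297 223.611] [401.663  40.242] [305.345 185.459]
0.81 [375.517 219.453] [279.539 144.74 ] [369.734 208.771] [268.415  46.119]
2.06 [367.226 326.919] [279.606 229.499] [354.636 410.675] [269.681 204.105]
3.32 [378.851 296.653] [297.456 357.211] [376.671 347.542] [300.992 430.657]
4.58 [393.415 181.687] [310.937 364.79 ] [402.444 143.917] [327.416 457.46 ]
```

The fit puts the press at (459, 91) with yaw 0.37. The red spoke sits at about 3.1 rad, and the other spokes are at -0.67, 0.59, 1.85 and 4.36. I'll push from above with closed fingers, moving towards +y' so the angle falls. That should take three strokes at the top of the wheel, with the tip at z = 245.

```bash
cat >> h.py <<'E'
Q=[459,91,.371]
a=(Q[2]-np.pi/2)/2; ORI=[np.cos(a),np.sin(a),0,0]
W=lambda y,z:P2W(Q,[110,y,z])
def st(tag):
    s=bot.read_state(); print(tag,round(s["t"],2),s["tcp_pos"],s["contact_force"])
def stroke(y0,ys,z=245,v=50):
    "lower at y0, push through the stations ys, back off, rise"
    bot.line_to(W(y0,z),120); st("down")
    for y in ys: bot.line_to(W(y,z),v); st(f"y{y}")
    bot.pause(.3); bot.line_to(W(ys[-1]-12,z),60); bot.line_to(W(ys[-1]-12,340),200)
E
python3 - <<'E'
from h import *
import cv2
for y,z in[(-115,340),(-115,245),(47,245),(47,340)]: print(bot.solve_ik(W(y,z),ORI))
bot.move_gripper(0)
bot.move_ptp(W(-115,340),ORI); st("above")
stroke(-115,[-40,5,47])
bot.line_to(W(-115,340),200); st("end")
o=np.zeros((400,640,3),np.uint8)
a=bot.camera("scene")[120:270,250:410]; b=bot.camera("side")[170:350,230:440]
r=lambda i,w,h:cv2.resize(i,(w,h),interpolation=cv2.INTER_CUBIC)
cv2.imwrite("pics/s1.png",np.hstack([r(a,400,375),r(b,400,343)[:343] if 0 else np.vstack([r(b,400,343),np.zeros((32,400,3),np.uint8)])])[:,:,::-1])
E
```

```text
[ 0.363  0.191  0.037  0.    -1.416  0.008]
[ 0.363  0.231 -0.124  0.    -1.215  0.008]
[ 0.653  0.178 -0.192  0.    -1.2   -0.282]
[ 0.653  0.136 -0.031  0.    -1.404 -0.282]
above 4.22 [603.212  24.463 339.751] [ 0.437 -0.571 -0.423]
down 5.16 [603.732  23.82  245.837] [-0.045  0.357 -0.376]
y-40 6.81 [576.05   93.705 244.75 ] [ 2.179 -0.653  2.023]
y5 7.86 [558.856 135.995 244.133] [ 0.753 -2.494 -0.392]
y47 8.85 [544.338 174.773 244.984] [-0.014 -3.101  1.734]
end 11.03 [602.952  24.111 339.623] [-0.189  0.824  0.19 ]
```

View pics/s1.png

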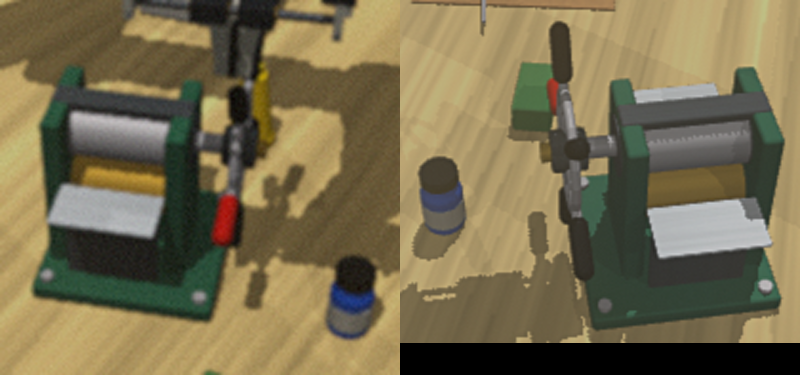

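Red (left image, 228,220) now sits on the -y side at about 1.8 rad, as predicted. I'll run stroke 2, then push red to just short of the top.

```bash
python3 - <<'E'
from h import *
import cv2
stroke(-115,[-40,5,47])
bot.line_to(W(-115,340),200)
i=bot.camera("scene"); j=bot.camera("side")
stroke(-115,[-60,-23],v=40)
bot.line_to(W(-115,340),200); st("end")
k=bot.camera("scene"); l=bot.camera("side")
r=lambda im:cv2.resize(im,(400,300),interpolation=cv2.INTER_CUBIC)
cs=lambda i:r(i[120:240,270:430]); cd=lambda i:r(i[160:310,230:430])
cv2.imwrite("pics/s2.png",np.vstack([np.hstack([cs(i),cd(j)]),np.hstack([cs(k),cd(l)])])[:,:,::-1])
for th in np.arange(-.4,.41,.1): print(round(th,1),*[proj(n,spoke(Q,th,99)) for n in C])
for n,im in(("scene",k),("side",l)):
    m=((im[...,0]>90)&(im[...,1]<60)&(im[...,2]<70)).astype(np.uint8); m[:120]=0; m[:, :300]=0;m[:,400:]=0
    _,_,s,c=cv2.connectedComponentsWithStats(m); print(n,s[1:],c[1:])
E
```

```text
down 12.07 [603.695  23.822 245.897] [0.02  0.768 0.068]
y-40 13.72 [576.066  93.708 244.774] [ 3.325 -1.763  1.496]
y5 14.77 [558.851 135.999 244.118] [ 2.225 -2.162 -1.752]
y47 15.76 [544.32  174.74  244.965] [ 0.471 -3.279  0.66 ]
down 18.98 [603.702  23.854 245.845] [-0.158 -0.288  0.248]
y-60 20.5 [583.565  74.889 245.2  ] [ 1.91  -4.337  5.036]
y-23 21.57 [569.488 109.608 244.554] [ 2.604 -0.106  1.687]
end 23.4 [602.947  23.031 338.746] [ 0.805 -0.238 -0.675]
-0.4 [349.186 140.49 ] [320.35  228.361]
-0.3 [348.82  141.366] [319.541 223.239]
-0.2 [348.413 142.636] [318.723 218.458]
-0.1 [347.968 144.294] [317.907 214.073]
-0.0 [347.489 146.331] [317.103 210.129]
0.1 [346.982 148.73 ] [316.321 206.665]
0.2 [346.452 151.469] [315.569 203.709]
0.3 [345.904 154.522] [314.855 201.282]
0.4 [345.346 157.856] [314.186 199.396]
scene [[345 153   1   1   1]] [[345. 153.]]
side [[312 195  10  28 221]
 [322 206   1   1   1]] [[316.534 208.403]
 [322.    206.   ]]
```

View pics/s2.png

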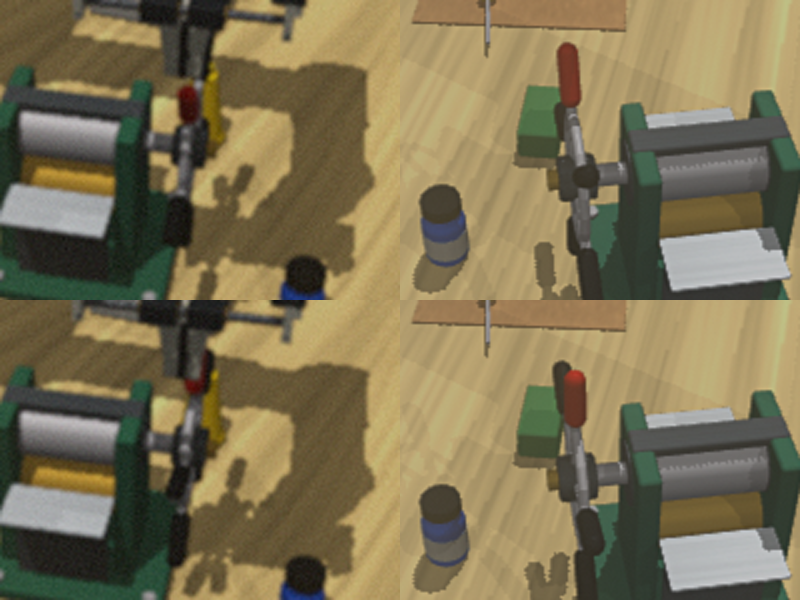

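The lower images show red nearly upright. The side blob at (316.5,208.4) gives about +0.05 rad. I'll check this with the wrist camera above the wheel and an unobstructed scene view.

```bash
python3 - <<'E'
from h import *
import cv2
from scipy.spatial.transform import Rotation as R
bot.line_to(W(-115,420),200); bot.line_to(W(79,440),200)
bot.pause(.3)
s=bot.read_state(); im=bot.camera("wrist"); cw=bot.get_calibration("wrist")
T=np.eye(4);T[:3,:3]=R.from_quat(s["eef_rot"]).as_matrix();T[:3,3]=s["tcp_pos"]
C["wrist"]=dict(cw,view=np.linalg.inv(T@cw["T_tool_cam"]))
def red(im,n):
    m=((im[...,0]>80)&(im[...,1]<60)&(im[...,2]<70)).astype(np.uint8)
    _,_,s,c=cv2.connectedComponentsWithStats(m); print(n,[(a.tolist(),b) for a,b in zip(s[1:],c[1:]) if a[4]>30])
red(im,"wrist")
for th in(-.1,0,.1): print(th,*[proj("wrist",spoke(Q,th,r)) for r in(75,99,130)])
d=im.copy()
for p in([-100,-100,0],[100,-100,0],[100,100,0],[-100,100,0]): cv2.circle(d,tuple(int(v) for v in proj("wrist",P2W(Q,p))),3,(255,0,255),1)
for r in(68,130):cv2.circle(d,tuple(int(v) for v in proj("wrist",spoke(Q,0,r))),3,(255,255,0),1)
for y in(-60,60):cv2.circle(d,tuple(int(v) for v in proj("wrist",P2W(Q,[110,y,170]))),3,(0,255,255),1)
cv2.imwrite("pics/w1.png",d[:,:,::-1]); red(bot.camera("scene"),"scene")
print(proj("scene",spoke(Q,0,99))); st("")
E
```

```text
wrist [([307, 79, 23, 23, 422], array([317.789,  90.095])), ([115, 198, 27, 9, 76], array([129.   , 202.289])), ([149, 317, 30, 29, 398], array([160.289, 331.437]))]
-0.1 [317.1  100.25] [317.01  103.613] [316.874 108.718]
0 [317.073  92.397] [316.97   92.526] [316.814  92.725]
0.1 [317.048  84.436] [316.934  81.226] [316.759  76.286]
scene [([437, 129, 58, 67, 324], array([461.556, 159.997])), ([344, 135, 9, 22, 95], array([347.2  , 144.411])), ([465, 152, 28, 8, 35], array([479.457, 154.2  ])), ([457, 187, 11, 11, 32], array([462.562, 191.781]))]
[347.489 146.331]
 25.57 [533.027 204.132 439.954] [ 0.378  0.487 -0.16 ]
```

View pics/w1.png

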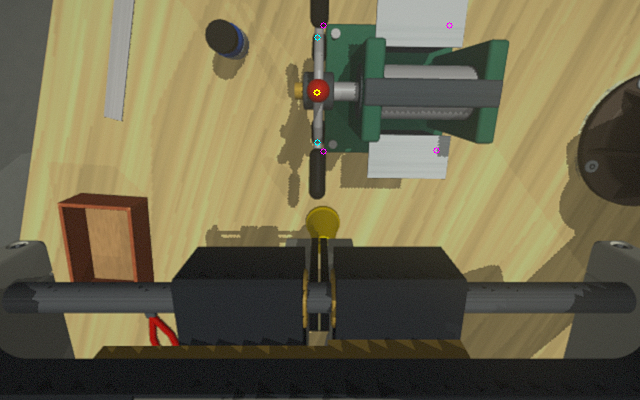

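The red grip (318,90) sits over the axle (345,~91) in a view straight down. At 11 px per 0.1 rad, I'll measure the axle rows numerically before handing in.

```bash
python3 - <<'E'
import cv2
g=cv2.imread("pics/w1.png")
for c in(340,348): print(c,[int(v) for v in g[76:106,c].mean(1)])
print([int(v) for v in g[185:206,317].mean(1)])
from h import *
for th in(-.1,0,.1): print(spoke(Q,th-1.2566,120),)
E
```

```text
340 [48, 48, 50, 49, 53, 66, 103, 125, 134, 141, 148, 156, 169, 181, 178, 166, 161, 152, 145, 137, 122, 116, 102, 83, 67, 52, 51, 50, 52, 53]
348 [51, 52, 48, 48, 49, 66, 98, 124, 131, 140, 144, 154, 163, 179, 176, 161, 154, 142, 135, 129, 121, 113, 101, 88, 66, 50, 51, 47, 45, 50]
[55, 53, 52, 55, 52, 52, 52, 47, 44, 46, 46, 47, 41, 48, 101, 149, 147, 150, 146, 150, 143]
[519.005 240.16  195.507]
[520.14  237.241 207.086]
[521.689 233.259 218.295]
```

The axle's centre row is 90.4 and the red grip's is 90.1, so red is upright to within about 0.01 rad. The arm is clear, so I'm handing in.

```bash
python3 -c "
from plant import bot
print(bot.close_job())"
```

```text
the job is handed in; nothing more can be done
None
```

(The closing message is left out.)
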